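# Block the gaps in a lab transport case

### The arm

A 6-joint arm with a two-finger parallel gripper is mounted at the origin on the work surface. World frame = base frame: x ahead of the robot, y to its left, z up, the work surface at z = 0. Lengths are in m, angles in rad, forces in N, time in s.
With the tool pointing down it reaches from about 0.25 to 0.775 m from the base axis. Payload 4 kg.
Tool frame: the origin (TCP) lies between the finger pads; the fingertips stand 14 mm ahead of it and the grasp point (between the pads) lies 5 mm behind it (robot.nose_length is the distance from the TCP to the fingertips, in m); z points along the fingers, y is the direction in which the jaws open and shut (so a half turn about z gives the same grasp; the last joint's range is limited). The gripper opens to 94 mm and grips with 3 to 60 N. Pads are 16 mm wide; open, the fingers measure 119 mm over their backs; the gripper's body (75 mm by 177 mm) begins 78 mm behind the grasp point.
Start: joints at [1.026, 0.087, 1.371, -0, 1.684, -0.103], TCP at [0.235, 0.497, 0.22] pointing down, gripper open.
Joint ranges: [-3.1, 3.1], [-0.76, 2.03], [0.27, 2.55], [-1.08, 4.22], [0.17, 2.65], [-2.57, 2.57]. Speed limits (rad/s): [2.79, 2.79, 3.14, 3.14, 3.14, 3.14].

### API

Orientations are given as [roll, pitch, yaw] about the fixed x, y, z axes, in that order (R = Rz(yaw) Ry(pitch) Rx(roll)).
In Python, from bench import robot, eyes, finder gives the robot as it stands.
- The arm moves only by the tool play_rows, never from a script. Its argument "rows" is a list of rows, each an object with "linear": the shift along the tool's x, y, z in cm, a list of three; "spin": the turn about the tool's z in degrees. A call has 1 to 12 rows; each row shifts and turns the commanded pose from where the row before left it, along the tool's axes as they then stand; what a row does not reach is not made up. A row lasts 1/12 s, in which the tool goes at most 41.7 mm and 7.16 degrees, less where a joint would pass 70% of its speed; a pose out of reach is approached as far as the arm can. A call with a gripper value outside its range is refused whole. "claw" is the finger opening in cm, from 0 to 9.4, set as the call begins (left out, the last holds). The fingers move at their own pace and stop on an object; the grip force is fixed at half the most. Time passes only in rows, so rows that do not move let the fingers close. It gives the time, the measured TCP pose, the force and the opening at its end, in the units of the state.
- robot.get_obs(): the state, without advancing time (a new reading comes with each control period).
- eyes.snapshot(name): name is "side" or "top" or "wrist"; returns a dict with "frame" (480x640x3 uint8, red, green, blue), "fx", "fy", "cx", "cy" (pixels), "rvec" (rotation vector, rad) and "tvec" (3), from world to camera coordinates, as OpenCV has them; the wrist camera has in their place "mount" (4x4, takes a point from camera to tool coordinates, whose origin is the TCP and whose axes are the flange's). Camera axes: x right, y down, z forward; pixel columns grow to the right and rows downward; lengths in m; the calibration is good to about 2 mm. A picture is of the moment at which its call begins: read the wrist's pose just before it. There is no depth.
- robot.close_job(): hands the job in, once; it reports no verdict.
Trained networks look in a picture, given as the dict that the camera call returned (one of the last four; its "shot" number tells which), for a name from the list of things; names that differ only in an ending like _2 or _b are one class to them, and where a whole thing is asked for, a point or a joint stands for the part that bears it (a point fixed in the world has none). Each returns a list of dicts, best first, with "conf" (0 to 1); they miss things now and then, are a little off and sometimes report something else, mostly with a low value. They report only what shows in the picture. A call takes as long as a camera call. They do not tell look-alikes from the thing itself.
- finder.silhouettes(picture, name): "pixels" (480x640 bool, what is visible of it) and "box" ([centre column, centre row, width, height] in pixels, round what is visible of it).
The state is a dict: "time": time; "joint_positions": joint angles; "qvel": joint speeds; "joint_torque": joint torques, N m; "tool_pos": TCP position; "ee_rot": TCP orientation; "wrist_force": force on the tool from outside, world axes, zero at the start; "wrist_torque": the same for the moment, N m; "width": finger opening in m.
Only numpy, scipy, OpenCV 4.12 (cv2) and the standard library are available. Lean on these libraries where they do the work, as an engineer would, in place of code of your own. Each camera call takes 0.05 s, during which the arm holds its last target. There are 200 camera calls.

### The job

The open transport case holds a reagent carton and a pipette-tip box, with an empty gap left at each end of the case. Stand each of the two tall white foam blocks upright in the end gap that it fits, the thin one in the narrow gap and the thick one in the wide gap, right down on the case floor, so that the packed things cannot slide. Leave the carton and the tip box essentially where they are, do not use the low, fat spare foam piece, knock nothing over on the bench, and let go of the blocks.

Things in the scene. Friction and masses are not known exactly. Their poses are not given: they have to be found in the camera images.
- case: Open grey plastic case, fixed. Outside 124 (x) x 292 (y) x 56 (z) mm plus a 14 mm lug at each y end below the rim; inside +-56 mm in x, +-140 mm in y, floor at z = 6 mm. Origin: centre of its underside. Carton and tip box stand side by side in its middle; gaps at its +y and -y ends: about 34 mm along y beside the carton, 52 mm beside the tip box; which end is which varies.
- kit: Brown cardboard reagent carton with a paper stripe on top, standing loose in the case, 104 (x) x 114 (y) x 52 (z) mm, about 0.45 kg, axes along the case's; origin at the centre of its underside. Its top is 2 mm above the case's rim.
- tipbox: Pipette-tip box, black base and white lid, standing loose in the case, 104 (x) x 78 (y) x 52 (z) mm, about 0.3 kg, axes along the case's; origin at the centre of its underside. Its top is 2 mm above the case's rim.
- thin_block: White rigid foam block standing upright on the bench, 102 (x) x 29 (y) x 92 (z) mm, about 30 g; the foot of both large faces is bevelled, 5 mm in over the lowest 14 mm. Origin at the centre of its underside; x along its length, y across its thickness, z up. When home in the case it stands 42 mm above the rim.
- thick_block: White rigid foam block standing upright on the bench, 102 (x) x 47 (y) x 92 (z) mm, about 45 g, foot bevelled as on the thin one. Origin at the centre of its underside; x along its length, y across its thickness, z up. When home in the case it stands 42 mm above the rim.
- spare_block: Spare piece of the same white foam, shorter, lower and fatter, 85 (x) x 66 (y) x 60 (z) mm, which fits neither gap; it stays on the bench, upright. Origin at the centre of its underside.
- wash_bottle: White wash bottle with blue cap and spout, 68 mm across, 185 mm tall, standing on the bench; origin at the centre of its underside. Not to be knocked over.
- reagent_bottle: Amber bottle with red cap, 56 mm across, 120 mm tall, standing on the bench beyond the case and the blocks; origin at the centre of its underside. Not to be knocked over.
- tube_rack: Yellow and black tube rack, 76 x 100 mm and 70 mm tall with its tubes, standing on the bench beyond the case; origin at the centre of its underside. Not to be knocked over.
Things that resemble listed ones, but are neither listed nor needed, are in the scene too. Leave any green, purple or turquoise look-alike of the thin_block alone.

How it is judged:
By the outcome, as a careful person would: the job done as asked, in the order asked, and still so for the second after the job is handed in, with the robot touching nothing.
It also fails if it takes over 64 s, if anything falls off the work surface, if the arm or the gripper's body presses on something with over 40 N, if the wrist force passes 120 N, or if a joint passes its speed limit or range.

## Working session

There is one attempt and no reset: what is moved stays moved. The work goes in short steps, Python scripts to look and compute and a tool call to move; the robot and the scene stay as the last step left them, time stands still between calls to the robot, and variables do not carry over. Pictures are saved under pics/ and viewed, about 8 in all and at most 12, crops included, and the job is handed in when it is done.

Besides the shell and the picture viewer there is one more tool, called after "Call:" in YAML: its name, and indented under it one key for each argument. play_rows: Moves the arm, as the interface text tells. Its arguments: {"type":"object","properties":{"rows":{"type":"array"},"claw":{"type":"number"}},"required":["rows"]}

```bash
mkdir -p pics; ls; python3 - <<'E'
from bench import robot, eyes, finder
import cv2
o=robot.get_obs(); print({k:o[k] for k in('time','tool_pos','ee_rot','width')})
for n in('top','side'):
    s=eyes.snapshot(n); cv2.imwrite(f'pics/{n}0.png',s['frame'][:,:,::-1])
    print(n,s['fx'],s['cx'],s['cy'],s['rvec'],s['tvec'])
    for t in('case','kit','tipbox','thin_block','thick_block','spare_block','wash_bottle','reagent_bottle','tube_rack'):
        print(t,[(round(d['conf'],2),[round(float(v)) for v in d['box']]) for d in finder.silhouettes(s,t)])
E
```

```text
pics
{'time': 0.0, 'tool_pos': array([0.23487631, 0.49675018, 0.21828699]), 'ee_rot': array([-3.13937636e+00, -2.60896909e-04,  2.69980103e+00]), 'width': 0.09416863599176062}
top 522.4455944162987 318.87493559722606 240.61856323690756 [ 2.19799042 -2.16959206  0.07536619] [-0.15593068  0.55932652  1.09309625]
case [(0.66, [199, 255, 155, 66])]
kit [(0.98, [174, 258, 61, 54])]
tipbox [(0.61, [224, 255, 44, 49])]
thin_block [(0.94, [449, 349, 44, 56]), (0.83, [356, 197, 30, 57]), (0.7, [412, 174, 52, 33]), (0.59, [192, 352, 48, 54])]
thick_block [(0.65, [420, 277, 36, 52])]
spare_block [(0.78, [330, 273, 34, 44]), (0.65, [198, 254, 157, 69])]
wash_bottle [(0.74, [478, 199, 48, 38]), (0.28, [355, 196, 26, 56])]
reagent_bottle [(0.59, [277, 142, 28, 32])]
tube_rack [(0.84, [206, 140, 54, 46])]
side 528.6605743023224 318.73759617157583 236.78879576243122 [ 0.20956912 -2.90283753  1.06173232] [0.53492616 0.18145984 0.89635087]
case [(0.86, [314, 356, 99, 191])]
kit [(0.8, [317, 377, 77, 87])]
tipbox [(0.75, [321, 313, 62, 47]), (0.65, [316, 372, 74, 84])]
thin_block [(0.95, [282, 192, 54, 50]), (0.84, [439, 145, 48, 58]), (0.76, [266, 144, 36, 49]), (0.63, [447, 361, 76, 77]), (0.34, [315, 376, 75, 85])]
thick_block [(0.26, [168, 330, 76, 76])]
spare_block [(0.75, [357, 226, 49, 40])]
wash_bottle [(0.6, [301, 103, 34, 78])]
reagent_bottle [(0.79, [200, 246, 35, 54])]
tube_rack [(0.85, [169, 332, 74, 78])]
```

View pics/top0.png

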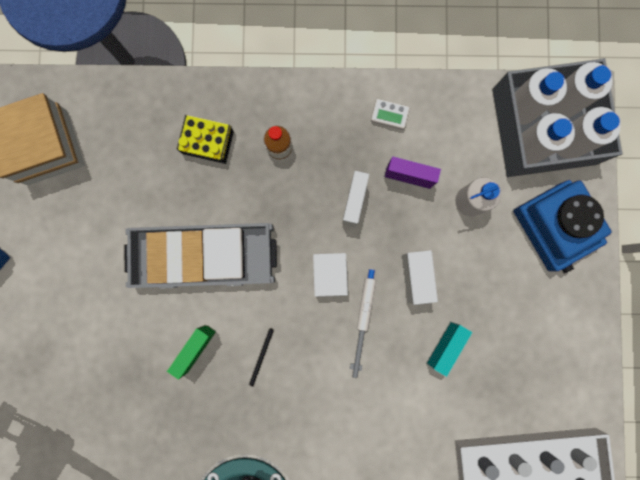

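View pics/side0.png

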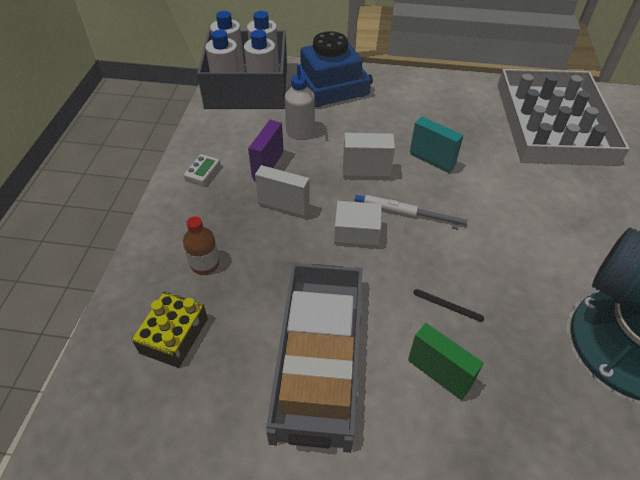

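The top view shows the carton on the left, towards +y, so the narrow gap is at +y and the wide gap at -y. The thin block is at about (356,197), the thick block at (421,277) and the spare at (330,273). The side view agrees. Next I'll fit poses to the masks.

```bash
cat > h.py <<'E'
import numpy as np, cv2
from scipy.optimize import minimize
from scipy.spatial.transform import Rotation as R
def cam(s,obs=None):
    K=np.array([[s['fx'],0,s['cx']],[0,s['fy'],s['cy']],[0,0,1.]])
    if 'rvec' in s: return K,cv2.Rodrigues(np.array(s['rvec']))[0],np.array(s['tvec'],float)
    T=np.eye(4); T[:3,:3]=R.from_euler('xyz',obs['ee_rot']).as_matrix(); T[:3,3]=obs['tool_pos']
    W=np.linalg.inv(T@np.array(s['mount'])); return K,W[:3,:3],W[:3,3]
def proj(P,c):
    K,Rm,t=c; q=(np.atleast_2d(P)@Rm.T+t)@K.T; return q[:,:2]/q[:,2:]
def back(uv,z,c):
    K,Rm,t=c; d=np.column_stack([np.atleast_2d(uv),np.ones(len(np.atleast_2d(uv)))])@np.linalg.inv(K).T@Rm
    o=-Rm.T@t; return o+d*((z-o[2])/d[:,2])[:,None]
def corners(p,dim,z0=0):
    x,y,a=p; X,Y,Z=dim; B=np.array([[i*X/2,j*Y/2,k] for i in(-1,1) for j in(-1,1) for k in(z0,z0+Z)])
    c,s=np.cos(a),np.sin(a); return B@np.array([[c,s,0],[-s,c,0],[0,0,1]])+[x,y,0]
def fit(p0,dim,views,z0=0):
    def cost(q):
        p=[q[0],q[1],q[2]/5]; f=0
        for m,c in views:
            im=np.zeros((480*2,640*2),np.uint8)
            h=cv2.convexHull(np.float32(proj(corners(p,dim,z0),c)))
            cv2.fillConvexPoly(im,np.int32(np.round((h*2+.5)*16)),1,shift=4)
            M=np.repeat(np.repeat(m,2,0),2,1)
            f-=(M&(im>0)).sum()/(M|(im>0)).sum()
        return f
    best=None
    for da in(-.3,0,.3):
        q0=np.array([p0[0],p0[1],(p0[2]+da)*5])
        r=minimize(cost,q0,method='Nelder-Mead',options=dict(initial_simplex=np.array([q0]+[q0+np.eye(3)[i]*[.015,.015,.4] for i in range(3)]),xatol=1e-4,fatol=1e-4))
        if best is None or r.fun<best.fun: best=r
    return best.x*[1,1,.2], -best.fun/len(views)
def pick(s,name,near):
    d=finder_list(s,name); 
    d=[e for e in d if np.hypot(e['box'][0]-near[0],e['box'][1]-near[1])<15]
    return np.array(d[0]['pixels']) if d else None
def finder_list(s,n):
    from bench import finder
    return finder.silhouettes(s,n)
E
python3 - <<'E'
from h import *
from bench import eyes,robot
t=eyes.snapshot('top');s=eyes.snapshot('side');ct,cs=cam(t),cam(s)
for n,a,b,dim,z0,yaw in[('thin_block',(356,197),(282,192),(.102,.029,.092),0,0),('thick_block',(421,277),(368,154),(.102,.047,.092),0,0),('spare_block',(330,273),(357,226),(.085,.066,.06),0,0),('case',(199,255),(314,356),(.124,.3,.056),0,0),('kit',(174,258),(317,377),(.104,.114,.052),.006,0),('tipbox',(224,255),(321,313),(.104,.078,.052),.006,0)]:
    p0=[*back(a,.06,ct)[0,:2],yaw]
    mt,ms=pick(t,n,a),pick(s,n,b)
    for lab,v in(('both',[(mt,ct),(ms,cs)]),('top',[(mt,ct)])):
        v=[x for x in v if x[0] is not None]
        if v: r=fit(p0,dim,v,z0); print(n,lab,len(v),r[0].round(4),round(np.degrees(r[0][2]),1),round(r[1],3))
o=robot.get_obs();w=eyes.snapshot('wrist');print(np.array(w['mount']).round(3).tolist(),w['fx'])
for n,a in(('reagent_bottle',(277,130)),('tube_rack',(206,135)),('wash_bottle',(488,190))): print(n,back(a,.1,ct).round(3))
E
```

```text
thin_block both 2 [ 0.6466 -0.2214 -0.2405] -13.8 0.893
thin_block top 1 [ 0.6464 -0.2205 -0.2499] -14.3 0.883
thick_block both 2 [ 0.4867 -0.3557  0.113 ] 6.5 0.932
thick_block top 1 [ 0.4866 -0.3536  0.1325] 7.6 0.921
spare_block both 2 [ 0.4903 -0.1717  0.0571] 3.3 0.934
spare_block top 1 [ 0.4903 -0.1713  0.0485] 2.8 0.953
case both 2 [0.5261 0.0991 0.0483] 2.8 0.43
case top 1 [0.526  0.1001 0.047 ] 2.7 0.438
kit both 2 [0.5219 0.1478 0.0502] 2.9 0.935
kit top 1 [0.5217 0.1501 0.049 ] 2.8 0.913
tipbox both 2 [0.5305 0.0502 0.0441] 2.5 0.835
tipbox top 1 [0.5305 0.0503 0.0423] 2.4 0.96
[[-0.0, -0.961, -0.275, 0.08], [1.0, -0.0, 0.0, 0.0], [-0.001, -0.275, 0.961, -0.166], [0.0, 0.0, 0.0, 1.0]] 344.6936585817483
reagent_bottle [[ 0.777 -0.062  0.1  ]]
tube_rack [[0.765 0.08  0.1  ]]
wash_bottle [[ 0.661 -0.484  0.1  ]]
```

Call:
play_rows:
  rows:
    - {"linear":[0,0,0],"spin":-7}
    - {"linear":[0,0,0],"spin":-7}
    - {"linear":[0,0,0],"spin":-7}
    - {"linear":[0,0,0],"spin":-7}

```text
time: 2.08
tool_pos: [0.2352, 0.4972, 0.2195]
ee_rot: [3.142, 0.0, -3.089]
wrist_force: [0.2, -1.2, 0.6]
width: 0.0942
```

Call:
play_rows:
  rows:
    - {"linear":[-2.05,-3.4,0],"spin":0}
    - {"linear":[-2.05,-3.4,0],"spin":0}
    - {"linear":[-2.05,-3.4,0],"spin":0}
    - {"linear":[-2.05,-3.4,0],"spin":0}
    - {"linear":[-2.05,-3.4,0],"spin":0}
    - {"linear":[-2.05,-3.4,0],"spin":0}
    - {"linear":[-2.05,-3.4,0],"spin":0}
    - {"linear":[-2.05,-3.4,0],"spin":0}
    - {"linear":[-2.05,-3.4,0],"spin":0}
    - {"linear":[-2.05,-3.4,0],"spin":0}
    - {"linear":[-2.05,-3.4,0],"spin":0}
    - {"linear":[-2.05,-3.4,0],"spin":0}

```text
time: 3.08
tool_pos: [0.5008, 0.0993, 0.2198]
ee_rot: [3.141, 0.001, -3.095]
wrist_force: [0.8, 0.6, 0.3]
width: 0.0941
```

Call:
play_rows:
  rows:
    - {"linear":[0,0,0],"spin":0}
    - {"linear":[0,0,0],"spin":0}

```text
time: 3.25
tool_pos: [0.5006, 0.0996, 0.2191]
ee_rot: [3.141, -0.001, -3.099]
wrist_force: [-1.1, -0.5, 0.1]
width: 0.0941
```

```bash
python3 - <<'E'
from h import *
from bench import eyes,robot
o=robot.get_obs();w=eyes.snapshot('wrist');c=cam(w,o)
print(o['time'],o['tool_pos'].round(4),np.degrees(o['ee_rot']).round(2))
f=w['frame'].copy()
for n,p0,dim,z0 in(('kit',(.522,.149,.048),(.104,.114,.052),.006),('tipbox',(.5305,.05,.045),(.104,.078,.052),.006),('case',(.526,.0995,.048),(.124,.292,.056),0)):
    near=proj([[p0[0],p0[1],.05]],c)[0]
    print(n,near.round(),[(round(d['conf'],2),np.round(d['box'])) for d in finder_list(w,n)])
    d=[e for e in finder_list(w,n) if np.hypot(*(np.array(e['box'][:2])-near))<60]
    if d and n!='case':
        r=fit(p0,dim,[(np.array(d[0]['pixels']),c)],z0);print(r[0].round(4),np.degrees(r[0][2]).round(1),round(r[1],3))
        h=cv2.convexHull(np.float32(proj(corners(r[0],dim,z0),c)));cv2.polylines(f,[np.int32(h)],True,(255,0,0))
p=(.526,.0995,.047)
for d,z in(((.124,.292),.056),((.112,.28),.056),((.112,.28),.006)):
    q=corners(p,(*d,0),z)[[0,2,6,4]];cv2.polylines(f,[np.int32(proj(q,c).round())],True,(0,255,0))
cv2.imwrite('pics/w1.png',f[:,:,::-1])
E
```

```text
3.25 [0.5006 0.0996 0.2191] [ 1.7998e+02 -6.0000e-02 -1.7755e+02]
kit [364. 249.] [(0.65, array([366., 249., 120., 104.]))]
[0.5235 0.1481 0.0412] 2.4 0.916
tipbox [267. 253.] [(0.92, array([266., 248.,  82., 106.])), (0.3, array([180., 440.,  58.,  60.]))]
[0.5308 0.0505 0.0341] 2.0 0.945
case [315. 251.] [(0.62, array([316., 247., 318., 126.]))]
```

View pics/w1.png

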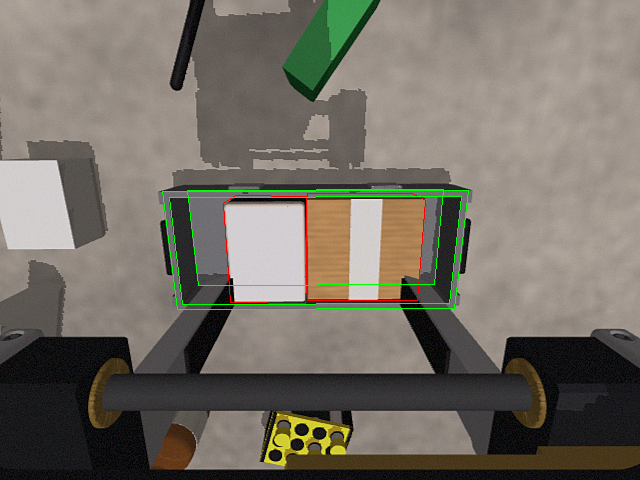

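The wrist view shows the case spanning columns 160–470 and rows 187–307, with the wide gap at columns 190–225 and the narrow one at 425–440. The model overlay is within about 2 px. I'll crop in closer without the overlay to refine the inner walls.

```bash
python3 - <<'E'
from h import *
from bench import eyes,robot
o=robot.get_obs();w=eyes.snapshot('wrist')
np.savez('w1.npz',frame=w['frame'],pos=o['tool_pos'],rot=o['ee_rot'],mount=w['mount'],k=[w['fx'],w['fy'],w['cx'],w['cy']])
f=cv2.convertScaleAbs(w['frame'][170:320,150:480],alpha=1.6,beta=20)
f=cv2.resize(f,None,fx=2.4,fy=2.4,interpolation=cv2.INTER_CUBIC)
for u in range(160,480,20):
    x=int((u-150)*2.4);cv2.line(f,(x,0),(x,6),(255,0,0));cv2.putText(f,str(u),(x-10,18),0,.35,(255,0,0))
for v in range(180,320,20):
    y=int((v-170)*2.4);cv2.line(f,(0,y),(6,y),(255,0,0));cv2.putText(f,str(v),(8,y+4),0,.35,(255,0,0))
cv2.imwrite('pics/w2.png',f[:,:,::-1])
E
```

```text
(no output)
```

View pics/w2.png

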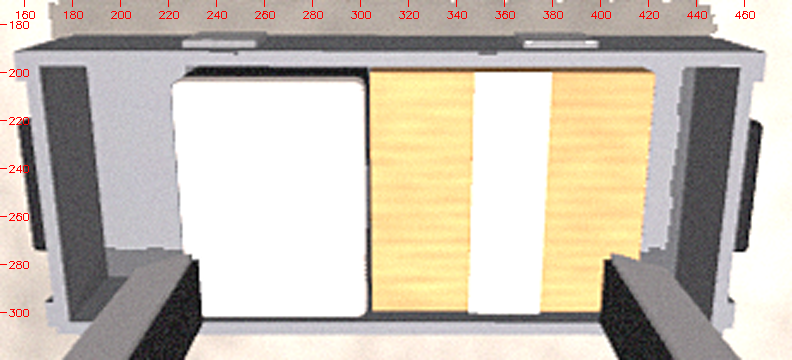

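```bash
python3 - <<'E'
from h import *
d=np.load('w1.npz');fx,fy,cx,cy=d['k']
c=cam(dict(fx=fx,fy=fy,cx=cx,cy=cy,mount=d['mount']),dict(ee_rot=d['rot'],tool_pos=d['pos']))
q=back([(165.8,197.5),(458.8,197.5),(178.3,304.2),(447.1,304.2)],.056,c);print(q.round(4))
m=q.mean(0);v=(q[1]-q[0]+q[3]-q[2])[:2]/2;L=np.linalg.norm(v);yd=v/L;xd=np.array([yd[1],-yd[0]])
print('centre',m.round(4),'len',L,'wid',np.linalg.norm((q[2]-q[0]+q[3]-q[1])/2),'yaw',np.degrees(np.arctan2(-yd[0],yd[1])))
k=back([(422.9,199.2),(416.7,274),(221.7,204),(228.3,274)],.058,c)
l=(k-m)[:,:2];print('local y',(l@yd).round(4),'x',(l@xd).round(4))
for y in(.123,-.114):print(y,(m[:2]+y*yd).round(4))
fl=back([(190.8,200),(194.6,285.8),(434,212),(430,285.8)],.006,c);print(((fl-m)[:,:2]@yd).round(4))
E
```

```text
[[ 0.477  -0.0433  0.056 ]
 [ 0.4633  0.2376  0.056 ]
 [ 0.5893 -0.0383  0.056 ]
 [ 0.5756  0.2435  0.056 ]]
centre [0.5263 0.0999 0.056 ] len 0.2816629153043625 wid 0.11238446435663701 yaw 2.7843795829082247
local y [ 0.1056  0.1058 -0.0869 -0.0857] x [-0.0549  0.0215 -0.0502  0.0215]
0.123 [0.5203 0.2227]
-0.114 [ 0.5319 -0.014 ]
[-0.1352 -0.141   0.1354  0.139 ]
```

Call:
play_rows:
  rows:
    - {"linear":[-1.47,-3.63,0],"spin":0}
    - {"linear":[-1.47,-3.63,0],"spin":0}
    - {"linear":[-1.47,-3.63,0],"spin":0}
    - {"linear":[-1.47,-3.63,0],"spin":0}
    - {"linear":[-1.47,-3.63,0],"spin":0}
    - {"linear":[-1.47,-3.63,0],"spin":0}
    - {"linear":[-1.47,-3.63,0],"spin":0}
    - {"linear":[-1.47,-3.63,0],"spin":0}
    - {"linear":[-1.47,-3.63,0],"spin":0}
    - {"linear":[0,0,0],"spin":5.5}
    - {"linear":[0,0,0],"spin":5.5}
    - {"linear":[0,0,0],"spin":5.5}
  claw: 7

```text
time: 4.65
tool_pos: [0.6478, -0.2193, 0.2184]
ee_rot: [3.141, -0.001, 2.895]
wrist_force: [-0.3, -0.1, 0.0]
width: 0.0701
```

Call:
play_rows:
  rows:
    - {"linear":[0,0,0],"spin":0}
    - {"linear":[0,0,0],"spin":0}

```text
time: 4.82
tool_pos: [0.6477, -0.2184, 0.2194]
ee_rot: [3.141, -0.0, 2.904]
wrist_force: [0.2, -0.3, 0.4]
width: 0.0703
```

```bash
cat > look.py <<'E'
import sys
from h import *
from bench import eyes,robot
def look(n,p0,dim,out,z0=0):
    o=robot.get_obs();w=eyes.snapshot('wrist');c=cam(w,o);f=w['frame'].copy()
    print(o['time'],o['tool_pos'].round(4),np.degrees(o['ee_rot']).round(2),o['width'])
    near=proj([[p0[0],p0[1],dim[2]/2+z0]],c)[0]
    L=finder_list(w,n);print(near.round(),[(round(d['conf'],2),np.round(d['box'])) for d in L])
    d=[e for e in L if np.hypot(*(np.array(e['box'][:2])-near))<60]
    if d:
        r=fit(p0,dim,[(np.array(d[0]['pixels']),c)],z0);print(r[0].round(4),np.degrees(r[0][2]).round(2),round(r[1],3))
        for k in(0,1):
            q=corners(r[0],dim,z0)[[k,2+k,6+k,4+k]];cv2.polylines(f,[np.int32(proj(q,c).round())],True,(255,0,0))
    cv2.imwrite(out,f[:,:,::-1])
E
python3 -c "
from look import *
look('thin_block',(.6466,-.221,-.24),(.102,.029,.092),'pics/w3.png')"
```

```text
4.8167 [ 0.6477 -0.2184  0.2194] [ 1.7999e+02 -1.0000e-02  1.6637e+02] 0.07027215869254265
[314. 225.] [(0.9, array([311., 229.,  38., 117.])), (0.84, array([22.,  9., 44., 14.])), (0.59, array([213., 307., 123.,  63.]))]
[ 0.6453 -0.2222 -0.2195] -12.57 0.978
```

View pics/w3.png

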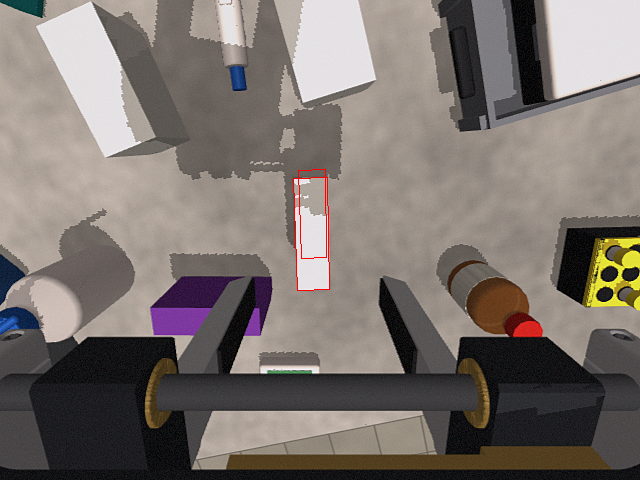

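The wrist fit agrees with the picture: thin block centre at about px (312,230), and the purple look-alike stays about 30 mm clear of the fingers. Descending to grip.

Call:
play_rows:
  rows:
    - {"linear":[0.14,-0.43,2.9],"spin":-1}
    - {"linear":[0,0,3.4],"spin":0}
    - {"linear":[0,0,3.0],"spin":0}
    - {"linear":[0,0,2.5],"spin":0}
    - {"linear":[0,0,1.7],"spin":0}
    - {"linear":[0,0,0.8],"spin":0}
    - {"linear":[0,0,0],"spin":0}

```text
time: 5.5
tool_pos: [0.6437, -0.2218, 0.0737]
ee_rot: [3.141, -0.005, 2.919]
wrist_force: [0.1, -1.0, 0.5]
width: 0.0703
```

Call:
play_rows:
  rows:
    - {"linear":[0,0,0],"spin":0}
    - {"linear":[0,0,0],"spin":0}
    - {"linear":[0,0,0],"spin":0}
    - {"linear":[0,0,0],"spin":0}
    - {"linear":[0,0,0],"spin":0}
    - {"linear":[0,0,0],"spin":0}
    - {"linear":[0,0,0],"spin":0}
  claw: 2

```text
time: 6.08
tool_pos: [0.6453, -0.2229, 0.077]
ee_rot: [-3.142, 0.001, 2.918]
wrist_force: [0.1, 1.1, 0.7]
width: 0.0295
```

Call:
play_rows:
  rows:
    - {"linear":[0,0,-1.5],"spin":0}
    - {"linear":[0,0,-3],"spin":0}
    - {"linear":[0,0,-3.5],"spin":0}
    - {"linear":[0,0,-2.5],"spin":0}
    - {"linear":[0,0,0],"spin":-5.2}
    - {"linear":[0,0,0],"spin":-5.2}
    - {"linear":[0,0,0],"spin":-5.1}

```text
time: 6.67
tool_pos: [0.6454, -0.2229, 0.1825]
ee_rot: [-3.141, 0.002, -3.09]
wrist_force: [-0.1, -0.1, -0.7]
width: 0.0286
```

Call:
play_rows:
  rows:
    - {"linear":[0.6,2.5,0],"spin":0}
    - {"linear":[0.9,3.95,0],"spin":0}
    - {"linear":[0.9,3.95,0],"spin":0}
    - {"linear":[0.9,3.95,0],"spin":0}
    - {"linear":[0.9,3.95,0],"spin":0}
    - {"linear":[0.9,3.95,0],"spin":0}
    - {"linear":[0.9,3.95,0],"spin":0}
    - {"linear":[0.9,3.95,0],"spin":0}
    - {"linear":[0.9,3.95,0],"spin":0}
    - {"linear":[0.9,3.95,0],"spin":0}
    - {"linear":[0.9,3.95,0],"spin":0}
    - {"linear":[0.73,3.1,0],"spin":0}

```text
time: 7.67
tool_pos: [0.5194, 0.2256, 0.1816]
ee_rot: [3.141, 0.0, -3.093]
wrist_force: [0.6, -0.3, -0.3]
width: 0.0289
```

Call:
play_rows:
  rows:
    - {"linear":[0,0,0],"spin":0}
    - {"linear":[0,0,0],"spin":0}
    - {"linear":[0,0,0],"spin":0}

```text
time: 7.92
tool_pos: [0.5208, 0.2225, 0.1814]
ee_rot: [-3.141, 0.0, -3.094]
wrist_force: [0.8, 0.7, -1.3]
width: 0.0289
```

```bash
python3 -c "
from look import *
o=robot.get_obs();look('thin_block',(o['tool_pos'][0],o['tool_pos'][1],.048),(.102,.029,.092),'pics/w4.png',z0=o['tool_pos'][2]-.0757)"
```

```text
7.9167 [0.5208 0.2225 0.1814] [-179.96    0.   -177.3 ] 0.028872321691373135
[316. 279.] [(0.84, array([150.,  34., 124.,  67.])), (0.82, array([316., 279.,  67., 189.]))]
[0.5205 0.2225 0.0492] 2.82 0.848
```

View pics/w4.png

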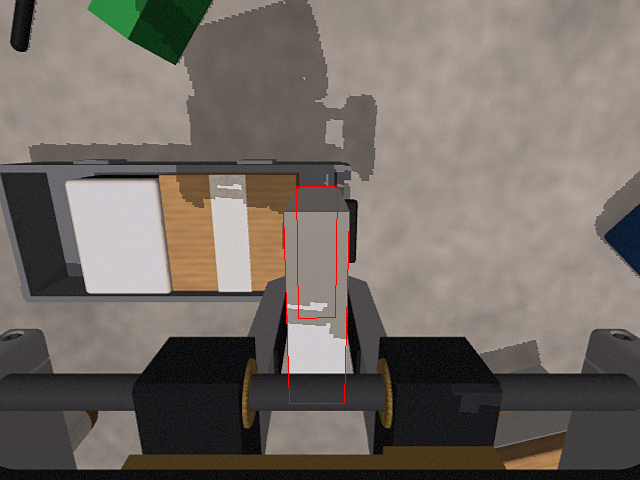

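The block hangs straight in the grip, with its foot at about px (316,190), over the narrow gap between the carton edge (299,174) and the wall (about 336). Lowering it.

Call:
play_rows:
  rows:
    - {"linear":[0,0,2.4],"spin":0}
    - {"linear":[0,0,2.4],"spin":0}
    - {"linear":[0,0,0.8],"spin":0}
    - {"linear":[0,0,0.8],"spin":0}
    - {"linear":[0,0,0],"spin":0}

```text
time: 8.43
tool_pos: [0.5203, 0.2217, 0.1158]
ee_rot: [-3.141, -0.003, -3.096]
wrist_force: [0.2, 1.1, -0.9]
width: 0.0287
```

Call:
play_rows:
  rows:
    - {"linear":[0,0,0.7],"spin":0}
    - {"linear":[0,0,0.7],"spin":0}
    - {"linear":[0,0,0.7],"spin":0}
    - {"linear":[0,0,0.5],"spin":0}
    - {"linear":[0,0,0.4],"spin":0}
    - {"linear":[0,0,0],"spin":0}
    - {"linear":[0,0,0],"spin":0}

```text
time: 9.02
tool_pos: [0.5207, 0.2229, 0.0873]
ee_rot: [-3.142, -0.0, -3.095]
wrist_force: [-0.4, -0.9, -0.3]
width: 0.029
```

Call:
play_rows:
  rows:
    - {"linear":[0,0,0.3],"spin":0}
    - {"linear":[0,0,0.2],"spin":0}
    - {"linear":[0,0,0.1],"spin":0}
    - {"linear":[0,0,0],"spin":0}

```text
time: 9.35
tool_pos: [0.5213, 0.2231, 0.0829]
ee_rot: [3.141, 0.002, -3.095]
wrist_force: [-1.0, -0.4, 3.7]
width: 0.0287
```

Call:
play_rows:
  rows:
    - {"linear":[0,0,0.1],"spin":0}
    - {"linear":[0,0,0],"spin":0}

```text
time: 9.52
tool_pos: [0.5213, 0.2231, 0.0828]
ee_rot: [3.141, 0.002, -3.095]
wrist_force: [-3.2, -0.3, 9.3]
width: 0.0285
```

Call:
play_rows:
  rows:
    - {"linear":[0,0,0],"spin":0}
    - {"linear":[0,0,0],"spin":0}
    - {"linear":[0,0,0],"spin":0}
    - {"linear":[0,0,0],"spin":0}
    - {"linear":[0,0,0],"spin":0}
    - {"linear":[0,0,-1],"spin":0}
    - {"linear":[0,0,-2.5],"spin":0}
    - {"linear":[0,0,-3.5],"spin":0}
    - {"linear":[0,0,-3.5],"spin":0}
    - {"linear":[0,0,-3.1],"spin":0}
    - {"linear":[0,0,0],"spin":0}
  claw: 5.5

```text
time: 10.43
tool_pos: [0.524, 0.2239, 0.226]
ee_rot: [3.138, 0.015, -3.095]
wrist_force: [1.1, 0.6, 1.8]
width: 0.055
```

```bash
python3 - <<'E'
from h import *
from look import look
from bench import eyes,robot
look('thin_block',(.5204,.2226,.048),(.102,.029,.092),'pics/w5.png',z0=.006)
t=eyes.snapshot('top');c=cam(t)
for n,z in(('kit',.052),('tipbox',.052)):
    dim={'kit':(.104,.114,.052),'tipbox':(.104,.078,.052)}[n]
    d=finder_list(t,n)
    if d: print(n,fit((.523,.149,.048) if n=='kit' else (.53,.05,.048),dim,[(np.array(d[0]['pixels']),c)],.006))
E
```

```text
10.4333 [0.524  0.2239 0.226 ] [ 179.77    0.85 -177.31] 0.05503402315245984
[315. 219.] [(0.91, array([171.,  33., 104.,  67.]))]
kit (array([0.52128752, 0.15222081, 0.02324582]), np.float64(0.9264577548591829))
tipbox (array([0.53076737, 0.05043055, 0.01890146]), np.float64(0.9598689598689598))
```

View pics/w5.png

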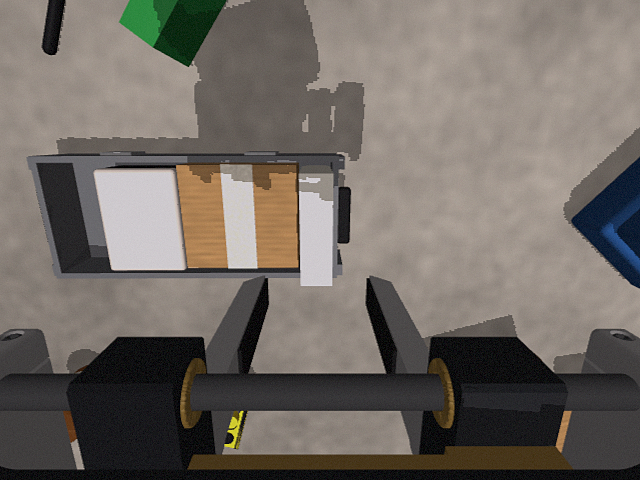

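The thin block is home at px (300–337, 165–285), and the carton and tip box have not moved. Next, the thick block.

Call:
play_rows:
  rows:
    - {"linear":[0.39,-3.6,0],"spin":0}
    - {"linear":[0.39,-3.6,0],"spin":0}
    - {"linear":[0.39,-3.6,0],"spin":0}
    - {"linear":[0.39,-3.6,0],"spin":0}
    - {"linear":[0.39,-3.6,0],"spin":0}
    - {"linear":[0.39,-3.6,0],"spin":0}
    - {"linear":[0.39,-3.6,0],"spin":0}
    - {"linear":[0.39,-3.6,0],"spin":0}
    - {"linear":[0.39,-3.6,0],"spin":0}
    - {"linear":[0.39,-3.6,0],"spin":0}
    - {"linear":[0.39,-3.6,0],"spin":0}
    - {"linear":[0.39,-3.6,0],"spin":0}
  claw: 8

```text
time: 11.68
tool_pos: [0.493, -0.2122, 0.2144]
ee_rot: [3.139, -0.003, -3.095]
wrist_force: [1.2, -0.4, 0.6]
width: 0.0795
```

Call:
play_rows:
  rows:
    - {"linear":[0.39,-3.6,0],"spin":0}
    - {"linear":[0.39,-3.6,0],"spin":0}
    - {"linear":[0.39,-3.6,0],"spin":0}
    - {"linear":[0.39,-3.6,0],"spin":-4.3}
    - {"linear":[0,0,0],"spin":0}
    - {"linear":[0,0,0],"spin":0}
    - {"linear":[0,0,0],"spin":0}

```text
time: 12.27
tool_pos: [0.485, -0.3546, 0.2147]
ee_rot: [3.138, -0.002, -3.02]
wrist_force: [-0.5, 1.1, -0.3]
width: 0.0799
```

```bash
python3 -c "
from look import *
look('thick_block',(.4867,-.3557,.12),(.102,.047,.092),'pics/w6.png')"
```

```text
12.2667 [ 0.485  -0.3546  0.2147] [ 1.7981e+02 -1.1000e-01 -1.7306e+02] 0.07994096138052385
[315. 228.] [(0.66, array([314., 236.,  55., 122.]))]
[ 0.4865 -0.3547  0.1158] 6.63 0.974
```

View pics/w6.png

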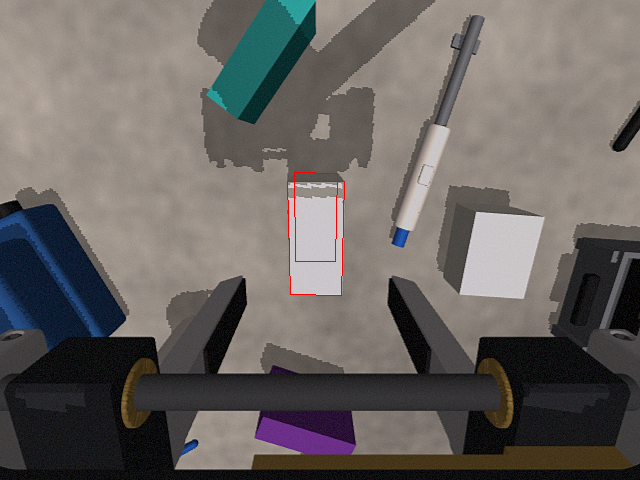

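The fit sits on the thick block at px (316,236), and the fingers straddle it freely. Descending.

Call:
play_rows:
  rows:
    - {"linear":[-0.15,0,2.5],"spin":0.3}
    - {"linear":[0,0,3.4],"spin":0}
    - {"linear":[0,0,3.0],"spin":0}
    - {"linear":[0,0,2.5],"spin":0}
    - {"linear":[0,0,1.7],"spin":0}
    - {"linear":[0,0,0.8],"spin":0}
    - {"linear":[0,0,0],"spin":0}

```text
time: 12.95
tool_pos: [0.4862, -0.3529, 0.0752]
ee_rot: [3.138, -0.003, -3.023]
wrist_force: [-0.7, -1.4, -0.1]
width: 0.0799
```

Call:
play_rows:
  rows:
    - {"linear":[0,0,0],"spin":0}
    - {"linear":[0,0,0],"spin":0}
    - {"linear":[0,0,0],"spin":0}
    - {"linear":[0,0,0],"spin":0}
    - {"linear":[0,0,0],"spin":0}
    - {"linear":[0,0,0],"spin":0}
    - {"linear":[0,0,0],"spin":0}
  claw: 3.8

```text
time: 13.53
tool_pos: [0.4873, -0.3556, 0.0784]
ee_rot: [-3.141, 0.001, -3.025]
wrist_force: [0.3, 0.4, 3.7]
width: 0.0468
```

Call:
play_rows:
  rows:
    - {"linear":[0,0,-1.5],"spin":0}
    - {"linear":[0,0,-3],"spin":0}
    - {"linear":[0,0,-3.5],"spin":0}
    - {"linear":[0,0,-2.5],"spin":0}
    - {"linear":[0,0,0],"spin":3.9}

```text
time: 13.95
tool_pos: [0.4892, -0.3574, 0.19]
ee_rot: [-3.133, 0.009, -3.094]
wrist_force: [0.2, 0.1, 0.5]
width: 0.0469
```

Call:
play_rows:
  rows:
    - {"linear":[-0.61,3.39,0],"spin":0}
    - {"linear":[-0.61,3.39,0],"spin":0}
    - {"linear":[-0.61,3.39,0],"spin":0}
    - {"linear":[-0.61,3.39,0],"spin":0}
    - {"linear":[-0.61,3.39,0],"spin":0}
    - {"linear":[-0.61,3.39,0],"spin":0}
    - {"linear":[-0.61,3.39,0],"spin":0}
    - {"linear":[-0.61,3.39,0],"spin":0}
    - {"linear":[-0.61,3.39,0],"spin":0}
    - {"linear":[-0.61,3.39,0],"spin":0}
    - {"linear":[0,0,0],"spin":0}
    - {"linear":[0,0,0],"spin":0}

```text
time: 14.95
tool_pos: [0.5313, -0.0122, 0.1822]
ee_rot: [-3.141, -0.0, -3.089]
wrist_force: [0.1, -0.6, -1.7]
width: 0.047
```

Call:
play_rows:
  rows:
    - {"linear":[0,0,0],"spin":0}
    - {"linear":[0,0,0],"spin":0}

```text
time: 15.12
tool_pos: [0.5313, -0.0148, 0.1823]
ee_rot: [-3.141, -0.0, -3.094]
wrist_force: [0.1, -0.4, -0.2]
width: 0.0468
```

```bash
python3 -c "
from look import *
o=robot.get_obs();look('thick_block',(o['tool_pos'][0],o['tool_pos'][1],.048),(.102,.047,.092),'pics/w7.png',z0=o['tool_pos'][2]-.0765)"
```

```text
15.1167 [ 0.5313 -0.0148  0.1823] [-1.7998e+02 -2.0000e-02 -1.7730e+02] 0.04684652167712679
[316. 279.] [(0.73, array([314., 281., 105., 188.]))]
[ 0.5303 -0.0147  0.0476] 2.73 0.86
```

View pics/w7.png

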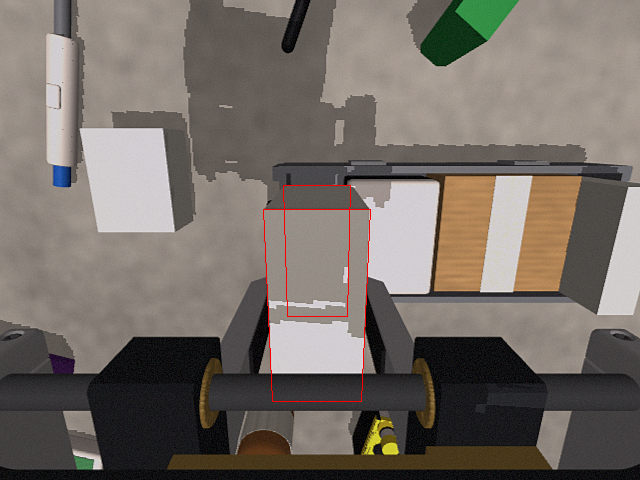

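The thick block hangs straight over the wide gap, with its foot at px 285–350 and the tip box edge at about 352. I'll shift it 1 mm to +y and lower it.

Call:
play_rows:
  rows:
    - {"linear":[0,0.1,2.4],"spin":0}
    - {"linear":[0,0,2.4],"spin":0}
    - {"linear":[0,0,0.8],"spin":0}
    - {"linear":[0,0,0.8],"spin":0}
    - {"linear":[0,0,0],"spin":0}

```text
time: 15.63
tool_pos: [0.5304, -0.0133, 0.1169]
ee_rot: [3.141, -0.003, -3.094]
wrist_force: [0.1, -0.2, -0.6]
width: 0.0471
```

Call:
play_rows:
  rows:
    - {"linear":[0,0,0.7],"spin":0}
    - {"linear":[0,0,0.7],"spin":0}
    - {"linear":[0,0,0.7],"spin":0}
    - {"linear":[0,0,0.5],"spin":0}
    - {"linear":[0,0,0.4],"spin":0}
    - {"linear":[0,0,0],"spin":0}
    - {"linear":[0,0,0],"spin":0}

```text
time: 16.22
tool_pos: [0.5311, -0.0127, 0.0881]
ee_rot: [3.141, -0.001, -3.093]
wrist_force: [-0.5, -1.1, -1.7]
width: 0.0468
```

Call:
play_rows:
  rows:
    - {"linear":[0,0,0.3],"spin":0}
    - {"linear":[0,0,0.2],"spin":0}
    - {"linear":[0,0,0],"spin":0}
    - {"linear":[0,0,0],"spin":0}

```text
time: 16.55
tool_pos: [0.5317, -0.0125, 0.0843]
ee_rot: [3.142, 0.001, -3.093]
wrist_force: [-1.1, -0.8, 4.3]
width: 0.0468
```

Call:
play_rows:
  rows:
    - {"linear":[0,0,0.1],"spin":0}
    - {"linear":[0,0,0],"spin":0}
    - {"linear":[0,0,0],"spin":0}

```text
time: 16.8
tool_pos: [0.5317, -0.0126, 0.0843]
ee_rot: [-3.142, 0.001, -3.093]
wrist_force: [-2.9, 0.2, 9.5]
width: 0.0471
```

Call:
play_rows:
  rows:
    - {"linear":[0,0,0],"spin":0}
    - {"linear":[0,0,0],"spin":0}
    - {"linear":[0,0,0],"spin":0}
    - {"linear":[0,0,0],"spin":0}
    - {"linear":[0,0,0],"spin":0}
    - {"linear":[0,0,-1],"spin":0}
    - {"linear":[0,0,-2.5],"spin":0}
    - {"linear":[0,0,-3.5],"spin":0}
    - {"linear":[0,0,-3.5],"spin":0}
    - {"linear":[0,0,-3.1],"spin":0}
    - {"linear":[0,0,0],"spin":0}
  claw: 7.2

```text
time: 17.72
tool_pos: [0.5347, -0.0131, 0.2277]
ee_rot: [-3.139, 0.015, -3.093]
wrist_force: [-0.2, 0.9, -0.0]
width: 0.0716
```

Call:
play_rows:
  rows:
    - {"linear":[3,0,-1],"spin":0}
    - {"linear":[3,0,-1],"spin":0}
    - {"linear":[3,0,-1],"spin":0}
    - {"linear":[3,0,-1],"spin":0}
    - {"linear":[3,0,-1],"spin":0}
    - {"linear":[0,0,0],"spin":0}
    - {"linear":[0,0,0],"spin":0}

```text
time: 18.3
tool_pos: [0.3813, -0.02, 0.27]
ee_rot: [-3.141, 0.005, -3.093]
wrist_force: [-0.4, 0.7, -0.5]
width: 0.0718
```

```bash
python3 - <<'E'
from h import *
from bench import eyes,robot
o=robot.get_obs();print(o['time'],o['tool_pos'],o['width'],o['wrist_force'])
s=eyes.snapshot('side');t=eyes.snapshot('top');cs,ct=cam(s),cam(t)
im=[cv2.resize(s['frame'][180:460,150:470],None,fx=1.25,fy=1.25,interpolation=cv2.INTER_CUBIC),cv2.resize(t['frame'][100:380,100:420],None,fx=1.25,fy=1.25,interpolation=cv2.INTER_CUBIC)]
cv2.imwrite('pics/fin.png',np.hstack(im)[:,:,::-1])
for n,p,dim in(('thin_block',(.5204,.2226,.048),(.102,.029,.092)),('thick_block',(.5317,-.0133,.048),(.102,.047,.092)),('kit',(.5235,.149,.048),(.104,.114,.052)),('tipbox',(.5305,.05,.045),(.104,.078,.052))):
  for lab,f,c in(('side',s,cs),('top',t,ct)):
    a=proj([[p[0],p[1],.05]],c)[0];m=pick(f,n,a)
    if m is not None:
        r=fit(p,dim,[(m,c)],.006);print(n,lab,r[0].round(4),round(r[1],3))
    else: print(n,lab,'none',a.round(),[np.round(d['box']) for d in finder_list(f,n)])
E
```

```text
18.3 [ 0.38133706 -0.02004022  0.27002834] 0.07178744612841104 [-0.40190487  0.70520134 -0.46871445]
thin_block side [0.5216 0.2211 0.025 ] 0.733
thin_block top [0.5217 0.2243 0.0445] 0.77
thick_block side [ 0.5323 -0.0227  0.0305] 0.696
thick_block top [ 0.5305 -0.0103  0.0193] 0.954
kit side [0.5235 0.1128 0.0374] 0.746
kit top none [175. 256.] []
tipbox side [0.5327 0.024  0.0772] 0.743
tipbox top [0.5301 0.0517 0.0315] 0.815
```

View pics/fin.png

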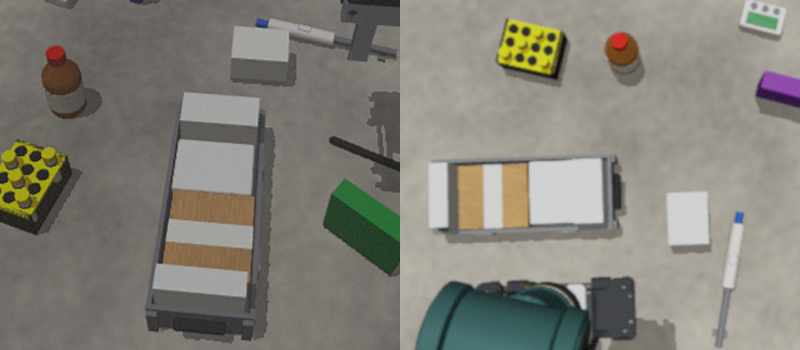

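Both blocks stand in their gaps in both views, and the spare, bottle and rack are upright. Handing in.

```bash
python3 -c "
from bench import robot
print(robot.close_job())"
```

```text
the job is handed in; nothing more can be done
None
```

Both foam blocks are in the case and released: the thin one in the narrow gap beside the carton (+y end), the thick one in the wide gap beside the tip box (-y end). The job was handed in at about 18 s; close_job reports no verdict.

**Depth:** Each block stopped with the tool about 6 mm above the height where it was gripped on the bench, which matches the case floor. Pressing down then gave about 9 N.

**Final pictures:** The side and top views show both blocks upright in their gaps. The spare block, reagent bottle and tube rack were standing, and the gripper was clear. The wash bottle and the purple and turquoise look-alikes were partly or wholly outside those crops, so I did not re-check them at the end. No unexpected force showed while the arm moved.

**Checks that disagreed:**
- **Mask fits:** The last mask fits were weak where one thing hides another. The side-view fits put the carton and tip box up to about 36 mm off.
- **Carton from above:** The network missed the carton in the last top view.
- **What I relied on:** I relied on the pictures and the contact heights. The last usable top-view fits put the tip box within about 2 mm of its start. They put the carton within about 3 mm, but that fit was taken before the thick block went in.

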